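# Index a barrel between centres for printing

## Task

Get the aluminium barrel in the centres fixture ready for printing: slide the clear guard hood all the way open along its rails, turn the barrel on its centres by pushing its hose port round until the dark index line on the barrel faces straight up, then slide the guard fully shut over it again. The plain cylindrical print face has been degreased, so do not touch it, and leave the tools and cans lying about where they are.

Things in the scene. Friction and masses are not known exactly. Their poses are not given: they have to be found in the camera images.
- fixture: Bench-centres fixture, fixed: dark steel bed 250 mm wide (x), 590 long (y = -260 to 330), 15 thick. Two grey stocks, 121 mm high at |y| = 102 to 166, hold the barrel between points. Guard rails along y at x = -100 and 100. Origin on the table under the barrel's middle; barrel axis along y, 95 mm up. x points away from the robot (within about 0.2 rad), y to its left.
- guard (a joint): Slide of the clear guard hood, m: 0 = shut over the barrel, 0.200 = fully open (200 mm to the fixture's +y); stops at both ends, drags about 3 N, stays where left. Starts 0 to 0.03. The hood is an open-ended tunnel of clear sheet with aluminium end hoops, 190 mm long (y), 178 wide, top 185 mm above the table; shut, it covers the barrel from above and both sides.
- guard_handle (a point): Middle of the black bar handle on top of the hood, 221 mm above the table, over the middle of the hood's length (fixture y = the guard's joint value): a 12 mm round bar, 100 mm long along the fixture's x, a post at each end, 29 mm free under it. Can be pushed along y from either side, or pinched.
- barrel (a joint): Angle of the barrel on its centres, rad: 0 = index line straight up, positive = line leans to the fixture's +x (away from the robot). Starts 0.5 to 1.4. Turns both ways with a light drag (about 0.05 N m), stays where left and does not run on.
- index_line (a point): Middle of the index line on the barrel's surface, 30 mm from the axis, 16 mm to +y of the fixture's origin: a dark line 4 mm wide, 84 mm long, parallel to the axis, on the print face. The point's z points out of the barrel through the line, its y along the axis.
- port_tip (a point): Outer end of the hose port, a round barbed brass stub 16 mm thick standing radially out of the barrel's head at fixture y = -48 mm, end 72 mm from the axis; boss and nut, up to 26 mm thick, from 29 to 49 mm. The port stands 0.873 rad (50 degrees) from the index line: with the line up, it leans 0.873 rad from upright towards fixture -x (the robot).
- print_face: Degreased print face, not to be touched: the plain cylinder of the barrel, radius 30 mm, fixture y = -26 to 58 mm; origin on the axis, level with the fixture's origin. The head (radius 33, y = -70 to -26) that carries the port, the end flange (radius 33, y = 58 to 70) and the port may be touched.
- squeegee: Wooden screen squeegee lying on the table to the left, 100 x 220 x 24 mm. Bystander.
- spatula: Ink spatula, 200 mm long, lying on the table in front of the fixture. Bystander.
- wrench: Steel wrench, 130 mm long, lying on the bed near its right end. Bystander.
- stop_collar: Steel collar, 36 mm across and 16 mm high, lying on the bed near its right end. Bystander.
- ink_can: Ink can, 84 mm across and 95 mm high, on the table to the left. Bystander.
- degreaser: Bottle of degreaser, 60 mm across and 170 mm high, on the table to the right. Bystander.
- bar_clamp: Bar clamp lying on the table to the right, 200 mm long. Bystander.

How it is judged:
On the way, in this order (a step that is already met when the one before it is completed fails the run):
1. the guard is slid fully open (within 15 mm) (value of joint guard above 0.185 m), for 0.2 s.
2. with the guard open, the index line faces up within 0.10 rad and the barrel is still (value of joint guard above 0.17 m and angle between index_line's own z axis and vertical below 0.1 rad and velocity of joint barrel between -0.05 and 0.05 rad/s), for 0.3 s.
At the end, for the whole second after the job is handed in: The guard is shut to within 8 mm of its stop and at rest, and the index line faces up within 0.10 rad (value of joint guard below 0.008 m and angle between index_line's own z axis and vertical below 0.1 rad and velocity of joint guard between -0.01 and 0.01 m/s); the robot touches nothing.
It fails at once if the degreased print face is touched (more than 1 N) (contact force between anything else and print_face above 1 N).
It fails at once if a bystander is moved by more than 30 mm (distance of any of squeegee, spatula, wrench, stop_collar, ink_can, degreaser, bar_clamp from where it was at the start of the episode above 0.03 m).
It also fails if it takes over 58 s, if anything falls off the work surface, if the arm or the gripper's body presses on something with over 40 N, if the wrist force passes 120 N, or if a joint passes its speed limit or range.

## Robot

A 7-joint arm with a two-finger parallel gripper is mounted at the origin on the work surface. World frame = base frame: x ahead of the robot, y to its left, z up, the work surface at z = 0. Lengths are in m, angles in rad, forces in N, time in s.
With the tool pointing down it reaches from about 0.425 to 0.825 m from the base axis. Payload 3.6 kg.
Tool frame: the origin (TCP) lies at the very end of the fingers, on their centre line; the grasp point (between the pads) lies arm.grasp_offset behind it (arm.grasp_offset is the distance from the TCP to the grasp point, in m); z points along the fingers, y is the line along which they close (so a half turn about z gives the same grasp; the last joint's range is limited). The gripper opens to 93 mm and grips with 3 to 60 N. Pads are 15 mm wide; open, the fingers measure 128 mm over their backs; the gripper's body (75 mm by 188 mm) begins 65 mm behind the grasp point.
Start: joints at [1.187, 0.615, -0.013, 1.423, 0.008, 1.103, -0.04], TCP at [0.228, -0.609, 0.219] pointing down, gripper open.
Joint ranges: [-3.12, 3.12], [-0.3, 2.06], [-1.34, 1.32], [0.26, 2.42], [-1.36, 4.5], [0.01, 1.98], [-2.84, 2.84]. Speed limits (rad/s): [2.79, 2.79, 3.14, 3.14, 3.14, 3.14, 3.14].

## Interface

Orientations are given as a unit quaternion [x, y, z, w].
In Python, from plant import arm, vision gives the robot as it stands. The module is installed in compiled form; this text tells all that it offers.
- The arm moves only by the shell command python3 -m inch 'ROWS' [OPENING] [FORCE]. ROWS is JSON, a list of rows, each an object with "slide": the shift along the tool's x, y, z in m, a list of three; "yaw": the turn about the tool's z in rad. In form: [{"slide": [dx, dy, dz], "yaw": yaw}, ...]. A call has 1 to 10 rows; each row shifts and turns the commanded pose from where the row before left it, along the tool's axes as they then stand; what a row does not reach is not made up. A row lasts 1/10 s, in which the tool goes at most 50 mm and 8.59 degrees, less where a joint would pass 70% of its speed; a pose out of reach is approached as far as the arm can. A call with a gripper value outside its range is refused whole. OPENING is the closure, from -1 (fully open) to 1 (shut), set as the call begins (- or left out, the last holds). The fingers move at their own pace and stop on an object; FORCE is the grip in N (left out, the last holds). Time passes only in rows, so rows that do not move let the fingers close. It gives the time, the measured TCP pose, the force, the opening and the grip force at its end, in the units of the state.
- arm.read_state(): the state, without advancing time (a new reading comes with each control period).
- vision.snapshot(name): name is "side" or "top" or "wrist"; returns a dict with "pixels" (384x512x3 uint8, blue, green, red), "range_z" (384x512 float32, m along the optical axis (not along the pixel's ray), 0 where there is no reading), "fx", "fy", "cx", "cy" (pixels), "world_from_camera" (4x4, takes a point from camera to world coordinates). Camera axes: x right, y up, looking along -z (the intrinsics and any distortion apply to the point x, -y, -z); pixel columns grow to the right and rows downward; lengths in m; the calibration is good to about 2 mm. A picture is of the moment at which its call begins.
- arm.hand_in(): hands the job in; it is judged then, once.
The state is a dict: "time": time; "joint_pos": joint angles; "qd": joint speeds; "joint_torque": joint torques, N m; "tool_pos": TCP position; "eef_rot": TCP orientation; "force": force on the tool from outside, world axes, zero at the start; "wrist_torque": the same for the moment, N m; "width": finger opening in m; "gripper_force": force on a finger pad.
Only numpy, scipy, OpenCV 4.12 (cv2) and the standard library are available. Lean on these libraries where they do the work, as an engineer would, in place of code of your own. Each camera call takes 0.05 s, during which the arm holds its last target. There are 200 camera calls.

## Working session

There is one attempt and no reset: what is moved stays moved. The work goes in short steps, Python scripts to look and compute and a shell command to move; the robot and the scene stay as the last step left them, time stands still between calls to the robot, and variables do not carry over. Pictures are saved under pics/ and viewed, at most 10 in all, crops included, and the job is handed in when it is done.

```bash
mkdir -p pics
cat > h.py <<'E'
import numpy as np, cv2
from plant import arm, vision
def pts(s):
    h,w=s["range_z"].shape
    u,v=np.meshgrid(np.arange(w),np.arange(h)); d=s["range_z"]
    p=np.stack([(u-s["cx"])/s["fx"]*d,-(v-s["cy"])/s["fy"]*d,-d,np.ones_like(d)],-1)
    return (p@s["world_from_camera"].T)[...,:3]
E
python3 - <<'E'
from h import *
print(arm.read_state(), arm.grasp_offset)
ims=[]
for n in("top","side"):
    s=vision.snapshot(n); np.savez(""+n+".npz",**s); ims.append(s["pixels"]); print(n,s["fx"],s["cx"],s["cy"],s["world_from_camera"].round(3).tolist(),[k for k in s])
cv2.imwrite("pics/a.png",cv2.resize(ims[0],(800,600),interpolation=cv2.INTER_CUBIC));cv2.imwrite("pics/b.png",cv2.resize(ims[1],(800,600),interpolation=cv2.INTER_CUBIC))
E
```

```text
{'time': 0.0, 'joint_pos': array([ 1.18650039,  0.61590011, -0.01259163,  1.4248981 ,  0.00810181,
        1.10339477, -0.040393  ]), 'qd': array([ 0.00029929, -0.00064272, -0.00019283,  0.0009811 ,  0.00034191,
        0.00096487,  0.00020805]), 'joint_torque': array([-5.11422913e-04, -4.58931112e+01,  2.08997419e-01, -1.65746266e+01,
       -6.11328101e-02,  2.04777194e-02,  2.51036527e-04]), 'tool_pos': array([ 0.22735386, -0.60809438,  0.21749392]), 'eef_rot': array([ 9.84034777e-01,  1.77971719e-01, -2.52699212e-04, -1.24970996e-03]), 'force': array([-0.68185629, -0.36988366,  0.65230913]), 'wrist_torque': array([-0.04863177, -0.00594231,  0.00085535]), 'gripper_force': 0.0, 'width': 0.0929308611059337} 0.0188
top 365.9373653484225 262.670466119338 192.0747744562209 [[0.002, 0.998, -0.068, 0.483], [-1.0, 0.002, -0.011, -0.048], [-0.011, 0.068, 0.998, 1.258], [0.0, 0.0, 0.0, 1.0]] ['pixels', 'range_z', 'fx', 'fy', 'cx', 'cy', 'world_from_camera']
side 460.79616125018526 251.16315753316616 194.15192153869057 [[0.965, 0.198, -0.172, 0.317], [-0.262, 0.704, -0.66, -0.994], [-0.009, 0.682, 0.731, 1.205], [0.0, 0.0, 0.0, 1.0]] ['pixels', 'range_z', 'fx', 'fy', 'cx', 'cy', 'world_from_camera']
```

View pics/a.png

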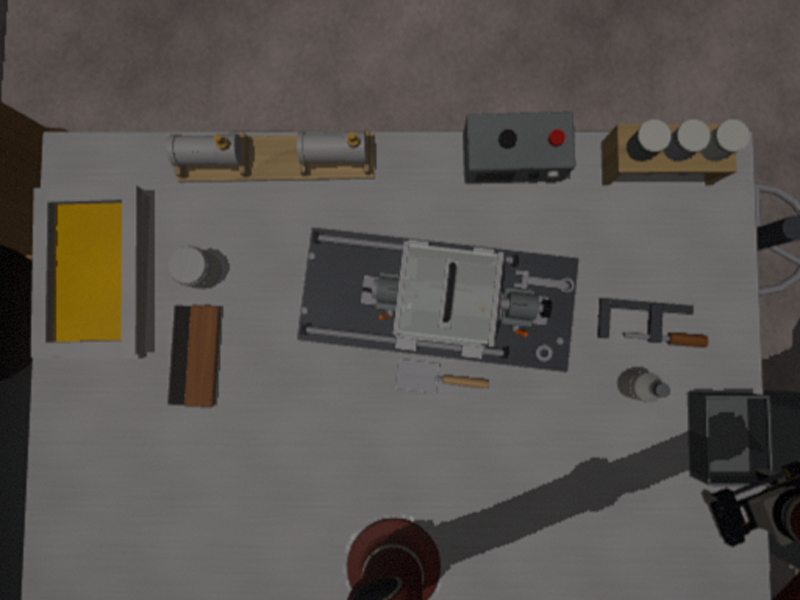

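View pics/b.png

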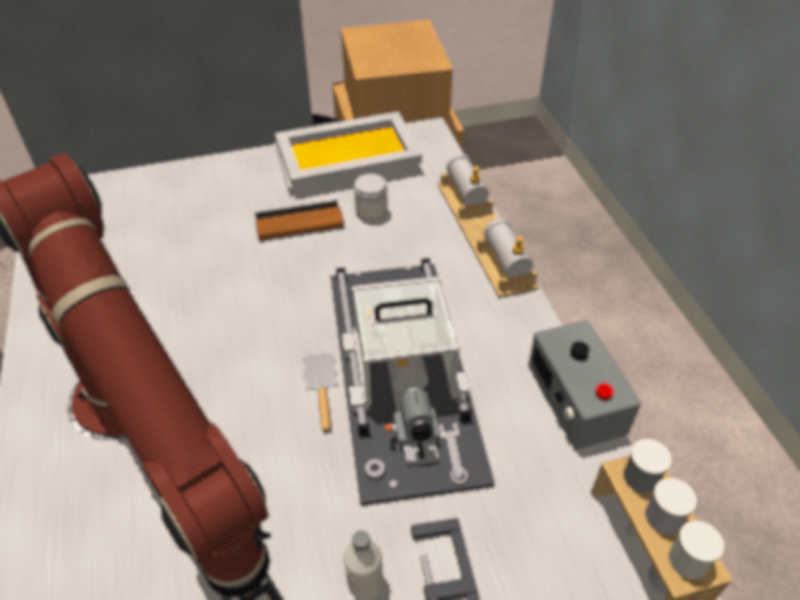

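The top view shows the bed with corners at about (314,228), (578,258), (567,370) and (298,340), with the hood's black handle at (450,292). The side view shows the hood over the barrel with the handle at (404,310); the fixture is turned slightly.

```bash
cat >> h.py <<'E'
def ray(s,u,v,z):
    T=s["world_from_camera"]; d=T[:3,:3]@np.array([(u-s["cx"])/s["fx"],-(v-s["cy"])/s["fy"],-1]); o=T[:3,3]
    return o+d*(z-o[2])/d[2]
E
python3 - <<'E'
from h import *
s=dict(np.load("top.npz")); g=s["pixels"].max(2)
# bed: refine corners via dark mask
hsv=cv2.cvtColor(s["pixels"],cv2.COLOR_BGR2HSV)
m=np.zeros_like(g); m[135:245,180:380]=(g[135:245,180:380]<75)*255
c=max(cv2.findContours(cv2.morphologyEx(m,cv2.MORPH_CLOSE,np.ones((5,5))),cv2.RETR_EXTERNAL,cv2.CHAIN_APPROX_NONE)[0],key=cv2.contourArea)
box=cv2.boxPoints(cv2.minAreaRect(c)); print(box/.64)
P=np.array([ray(s,*b,0.015) for b in box]); print(P.round(4))
r=cv2.minAreaRect(P[:,:2].astype(np.float32)); print(r)
e=[P[(i+1)%4]-P[i] for i in range(4)]; e=max(e,key=np.linalg.norm); e=e*np.sign(e[1]); e/=np.linalg.norm(e)
psi=np.arctan2(-e[0],e[1]); C=P.mean(0); O=C[:2]-0.035*e[:2]; print("yaw",psi,"origin",O)
R=np.array([[np.cos(psi),-np.sin(psi)],[np.sin(psi),np.cos(psi)]])
m=np.zeros_like(g); m[160:215,275:300]=(g[160:215,275:300]<60)*255
c=max(cv2.findContours(m,cv2.RETR_EXTERNAL,cv2.CHAIN_APPROX_NONE)[0],key=cv2.contourArea)
r=cv2.minAreaRect(c);print(r); h=ray(s,*r[0],0.224); print("handle",h,"fixture",R.T@(h[:2]-O))
w=pts(s)[int(r[0][1]),int(r[0][0])];print(w)
cv2.imwrite("pics/c.png",cv2.resize(s["pixels"][140:245,180:380],(800,420),interpolation=cv2.INTER_CUBIC)*1.0)
E
```

```text
[[297.0937  339.5478 ]
 [310.43625 226.13588]
 [579.86884 257.83383]
 [566.52625 371.24573]]
[[ 0.4808  0.2124  0.015 ]
 [ 0.73    0.1868  0.015 ]
 [ 0.6601 -0.4033  0.015 ]
 [ 0.414  -0.3703  0.015 ]]
((0.5706769227981567, -0.09351658821105957), (0.5943152904510498, 0.25050732493400574), 83.24419403076172)
yaw -0.11791111877531227 origin [ 0.567112   -0.12837449]
((287.6072998046875, 186.57008361816406), (4.088260650634766, 37.44388198852539), 6.581944942474365)
handle [ 0.56856513 -0.10671122  0.224     ] fixture [-0.00110538  0.02168379]
[ 0.569685   -0.10467122  0.22987175][ WARN:0@0.472] global loadsave.cpp:1063 imwrite_ Unsupported depth image for selected encoder is fallbacked to CV_8U.
```

```bash
cat >> h.py <<'E'
from scipy.spatial.transform import Rotation as Ro
PSI=-0.118; O=np.array([0.567,-0.1285,0]); F=Ro.from_euler('z',PSI).as_matrix()
def fx(p): return F.T@(np.asarray(p)-O)
def plan(tf,yaw=0):
    "go to fixture point tf with tool x at angle yaw from fixture x, tool down"
    s=arm.read_state(); R=Ro.from_quat(s["eef_rot"]).as_matrix()
    a=np.arctan2(R[1,0],R[0,0])
    print("t",round(s["time"],2),"tcp_f",fx(s["tool_pos"]).round(4),"F",s["force"].round(1),"w",round(s["width"],4),"slide",(R.T@(O+F@np.array(tf)-s["tool_pos"])).round(4),"yaw",round(-(PSI+yaw-a),4),"z",R[:,2].round(3))
E
python3 -m inch '[{"slide":[0,0,-0.02],"yaw":0.119},{"slide":[0,0,-0.02],"yaw":0.119},{"slide":[0,0,-0.02],"yaw":0.119},{"slide":[0,0,-0.02],"yaw":0.119},{"slide":[0,0,-0.01],"yaw":0},{"slide":[0,0,0],"yaw":0}]'
python3 -c "
from h import *
plan([-0.001,0.0217,0.30])"
```

```text
time: 0.7
tool_pos: [0.2279, -0.6093, 0.3098]
eef_rot: [0.998, -0.058, 0.0, 0.001]
force: [-0.8, 0.1, -0.6]
width: 0.0927
gripper_force: 0.0
t 0.7 tcp_f [-0.2802 -0.5174  0.3098] F [-0.8  0.1 -0.6] w 0.0927 slide [ 0.2805 -0.5384  0.0089] yaw 0.0024 z [ 0.001 -0.002 -1.   ]
```

```bash
python3 -m inch '[{"slide":[0.021,-0.041,0],"yaw":0},{"slide":[0.021,-0.041,0],"yaw":0},{"slide":[0.021,-0.041,0],"yaw":0},{"slide":[0.021,-0.041,0],"yaw":0},{"slide":[0.021,-0.041,0],"yaw":0},{"slide":[0.021,-0.041,0],"yaw":0},{"slide":[0.021,-0.041,0],"yaw":0},{"slide":[0.021,-0.041,0],"yaw":0},{"slide":[0.021,-0.041,0],"yaw":0},{"slide":[0.021,-0.041,0],"yaw":0}]'
python3 -m inch '[{"slide":[0.021,-0.041,0],"yaw":0},{"slide":[0.021,-0.041,0],"yaw":0},{"slide":[0.021,-0.041,0],"yaw":0},{"slide":[0.007,-0.005,0],"yaw":0},{"slide":[0,0,0],"yaw":0},{"slide":[0,0,0],"yaw":0}]'
python3 - <<'E'
from h import *
plan([-0.001,0.0217,0.20])
s=vision.snapshot("wrist"); np.savez("w.npz",**s); cv2.imwrite("pics/w1.png",s["pixels"])
print(s["world_from_camera"].round(3).tolist())
E
```

```text
time: 1.7
tool_pos: [0.4845, -0.2244, 0.3074]
eef_rot: [0.998, -0.058, -0.001, -0.0]
force: [-0.3, -0.4, -0.1]
width: 0.0933
gripper_force: 0.0
time: 2.3
tool_pos: [0.568, -0.1093, 0.3077]
eef_rot: [0.998, -0.06, -0.001, 0.001]
force: [-0.2, -1.1, -0.1]
width: 0.0933
gripper_force: 0.0
t 2.3 tcp_f [-0.0013  0.0191  0.3077] F [-0.2 -1.1 -0.1] w 0.0933 slide [ 0.0006 -0.0027  0.1076] yaw -0.0015 z [-0.003 -0.001 -1.   ]
[[-0.118, 0.956, 0.267, 0.642], [-0.993, -0.114, -0.03, -0.118], [0.001, -0.269, 0.963, 0.472], [0.0, 0.0, 0.0, 1.0]]
```

View pics/w1.png

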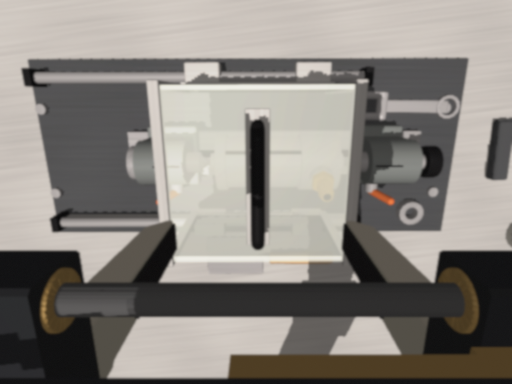

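The wrist view shows the bar handle upright at column 257, between the open fingers, and the brass port under the sheet near (322,182). I'll descend and pinch.

```bash
python3 -m inch '[{"slide":[0,-0.002,0.025],"yaw":0},{"slide":[0,0,0.025],"yaw":0},{"slide":[0,0,0.025],"yaw":0},{"slide":[0,0,0.02],"yaw":0},{"slide":[0,0,0.01],"yaw":0},{"slide":[0,0,0],"yaw":0},{"slide":[0,0,0],"yaw":0}]'
python3 -m inch '[{"slide":[0,0,0],"yaw":0},{"slide":[0,0,0],"yaw":0},{"slide":[0,0,0],"yaw":0},{"slide":[0,0,0],"yaw":0},{"slide":[0,0,0],"yaw":0},{"slide":[0,0,0],"yaw":0},{"slide":[0,0,0],"yaw":0}]' 1 20
python3 -c "
from h import *
plan([-0.001,0.2,0.20])"
```

```text
time: 3.05
tool_pos: [0.5696, -0.1066, 0.2046]
eef_rot: [0.998, -0.06, 0.001, 0.0]
force: [-0.1, 0.0, -0.0]
width: 0.093
gripper_force: 0.0
time: 3.75
tool_pos: [0.5693, -0.1055, 0.2036]
eef_rot: [0.998, -0.059, -0.0, -0.0]
force: [-0.4, 0.8, 0.6]
width: 0.0414
gripper_force: 0.0
t 3.75 tcp_f [-0.0004  0.0231  0.2036] F [-0.4  0.8  0.6] w 0.0414 slide [-0.0006 -0.1769  0.0036] yaw -0.0001 z [-0.  0. -1.]
```

```bash
python3 -m inch '[{"slide":[0,0,0],"yaw":0},{"slide":[0,0,0],"yaw":0},{"slide":[0,0,0],"yaw":0},{"slide":[0,0,0],"yaw":0},{"slide":[0,0,0],"yaw":0},{"slide":[0,0,0],"yaw":0}]'
python3 -m inch '[{"slide":[0,-0.01,0],"yaw":0},{"slide":[0,-0.02,0],"yaw":0},{"slide":[0,-0.02,0],"yaw":0},{"slide":[0,-0.02,0],"yaw":0},{"slide":[0,-0.02,0],"yaw":0},{"slide":[0,-0.02,0],"yaw":0},{"slide":[0,-0.02,0],"yaw":0},{"slide":[0,-0.02,0],"yaw":0},{"slide":[0,-0.01,0],"yaw":0},{"slide":[0,0,0],"yaw":0}]'
python3 -c "
from h import *
plan([-0.001,0.2,0.20])"
```

```text
time: 4.35
tool_pos: [0.5692, -0.1067, 0.2037]
eef_rot: [0.998, -0.059, -0.0, 0.001]
force: [-0.6, -2.3, -0.8]
width: 0.0111
gripper_force: 20.0
time: 5.35
tool_pos: [0.5883, 0.0568, 0.2037]
eef_rot: [0.998, -0.057, 0.0, -0.002]
force: [0.5, 3.3, -0.4]
width: 0.0109
gripper_force: 20.0
t 5.35 tcp_f [-0.0007  0.1866  0.2037] F [ 0.5  3.3 -0.4] w 0.0109 slide [-0.0003 -0.0134  0.0037] yaw 0.0029 z [ 0.     0.004 -1.   ]
```

```bash
python3 -m inch '[{"slide":[0,-0.006,0],"yaw":0},{"slide":[0,-0.004,0],"yaw":0},{"slide":[0,-0.002,0],"yaw":0},{"slide":[0,-0.002,0],"yaw":0},{"slide":[0,0,0],"yaw":0},{"slide":[0,0,0],"yaw":0}]'
python3 -c "
from h import *
plan([-0.001,0.2,0.20])"
```

```text
time: 5.95
tool_pos: [0.5895, 0.0671, 0.2036]
eef_rot: [0.998, -0.059, -0.0, -0.0]
force: [-1.5, -2.5, 1.9]
width: 0.0116
gripper_force: 20.0
t 5.95 tcp_f [-0.0007  0.1969  0.2036] F [-1.5 -2.5  1.9] w 0.0116 slide [-0.0003 -0.0031  0.0036] yaw -0.0004 z [-0.001  0.    -1.   ]
```

```bash
python3 -m inch '[{"slide":[0,-0.002,0],"yaw":0},{"slide":[0,-0.002,0],"yaw":0},{"slide":[0,-0.002,0],"yaw":0},{"slide":[0,0,0],"yaw":0},{"slide":[0,0,0],"yaw":0}]'
python3 -c "
from h import *
plan([-0.001,0.2,0.20])"
```

```text
time: 6.45
tool_pos: [0.5897, 0.0688, 0.2036]
eef_rot: [0.998, -0.06, -0.001, 0.003]
force: [-3.6, -8.1, 2.9]
width: 0.0113
gripper_force: 20.0
t 6.45 tcp_f [-0.0007  0.1986  0.2036] F [-3.6 -8.1  2.9] w 0.0113 slide [-0.0003 -0.0014  0.0036] yaw -0.003 z [-0.003 -0.006 -1.   ]
```

```bash
python3 -m inch '[{"slide":[0,0.004,0],"yaw":0},{"slide":[0,0,0],"yaw":0},{"slide":[0,0,0],"yaw":0},{"slide":[0,0,0],"yaw":0},{"slide":[0,0,0],"yaw":0},{"slide":[0,0,-0.02],"yaw":0},{"slide":[0,0,-0.03],"yaw":0},{"slide":[0,0,-0.04],"yaw":0}]' -0.5
python3 -m inch '[{"slide":[0,0.04,0],"yaw":0},{"slide":[0,0.04,0],"yaw":0},{"slide":[0,0.04,0],"yaw":0},{"slide":[0,0.04,0],"yaw":0},{"slide":[0,0.03,0],"yaw":0},{"slide":[0,0,0],"yaw":0},{"slide":[0,0,0],"yaw":0}]'
python3 - <<'E'
from h import *
plan([0,0,0.30])
s=vision.snapshot("wrist"); np.savez("w.npz",**s); cv2.imwrite("pics/w2.png",s["pixels"])
P=(pts(s)-O)@F
B=(P[...,2]>.09)&(abs(P[...,1])<.075)&(P[...,2]<.2)&(P[...,1]<-.025); B[230:]=0
# brass mask
hsv=cv2.cvtColor(s["pixels"],cv2.COLOR_BGR2HSV)
m=(hsv[...,0]>12)&(hsv[...,0]<32)&(hsv[...,1]>80)&(hsv[...,2]>60); m[235:]=0
v,u=np.where(m); print(len(u),u.mean(),v.mean()); q=P[m&(s["range_z"]>0)]; print(np.percentile(q,[5,50,95],axis=0).round(4))
E
```

```text
time: 7.25
tool_pos: [0.5891, 0.0695, 0.293]
eef_rot: [0.998, -0.059, -0.002, 0.0]
force: [0.8, -0.2, 0.3]
width: 0.0684
gripper_force: 0.0
time: 7.95
tool_pos: [0.5678, -0.1192, 0.2936]
eef_rot: [0.998, -0.059, 0.0, -0.001]
force: [-0.4, -0.5, -0.0]
width: 0.0696
gripper_force: 0.0
t 7.95 tcp_f [-0.0003  0.0093  0.2936] F [-0.4 -0.5 -0. ] w 0.0696 slide [ 0.0003  0.0093 -0.0064] yaw -0.0011 z [ 0.     0.001 -1.   ]
533 316.36397748592873 190.35834896810508
[[-0.0272 -0.0598  0.1362]
 [-0.014  -0.048   0.1461]
 [-0.0045 -0.0402  0.163 ]]
```

View pics/w2.png

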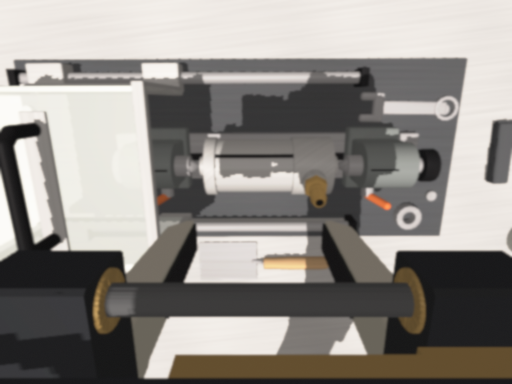

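The view shows the hood off the barrel, the index line on row ~156 (columns 218–293) and the brass port at (316,193), leaning to the robot. I'll now measure the barrel angle.

```bash
cat >> h.py <<'E'
def line(s,ys=(-0.01,0,0.01,0.02,0.03,0.04)):
    """angle of the index line: sample print face by angle, take dark dip"""
    T=np.linalg.inv(s["world_from_camera"]); g=cv2.cvtColor(s["pixels"],cv2.COLOR_BGR2GRAY).astype(np.float32)
    th=np.arange(-0.9,1.3,0.01); out=[]
    cam=fx(s["world_from_camera"][:3,3])
    for y in np.arange(-0.015,0.05,0.005):
        p=np.stack([.03*np.sin(th),0*th+y,.095+.03*np.cos(th),],1)
        n=np.stack([np.sin(th),0*th,np.cos(th)],1); vis=((cam-p)*n).sum(1)/np.linalg.norm(cam-p,axis=1)>0.3
        c=(O+p@F.T)@T[:3,:3].T+T[:3,3]; u=s["fx"]*c[:,0]/-c[:,2]+s["cx"]; v=s["fy"]*-c[:,1]/-c[:,2]+s["cy"]
        I=cv2.remap(g,u.astype(np.float32)[None],v.astype(np.float32)[None],1)[0]
        d=cv2.GaussianBlur(I[None],(0,0),4)[0]-cv2.GaussianBlur(I[None],(0,0),20)[0]; d[~vis]=0
        out.append((round(y,3),round(float(th[d.argmin()]),2),round(float(d.min()))))
    a=[o[1] for o in out]; print("line",np.median(a),out)
E
python3 - <<'E'
from h import *
s=dict(np.load("w.npz")); line(s)
P=(pts(s)-O)@F; g=s["pixels"]
# axis check: cylinder surface points on face
m=(abs(P[...,1]-.02)<.03)&(P[...,2]>.10)&(P[...,2]<.14)&(abs(P[...,0])<.035); q=P[m]
A=np.c_[2*q[:,[0,2]],np.ones(len(q))]; x=np.linalg.lstsq(A,(q[:,[0,2]]**2).sum(1),rcond=None)[0]; print("axis x,z",x[:2],"r",np.sqrt(x[2]+x[0]**2+x[1]**2),len(q))
plan([0.022,-0.05,0.142])
E
```

```text
line 0.54 [(np.float64(-0.015), 0.55, -46), (np.float64(-0.01), 0.55, -49), (np.float64(-0.005), 0.54, -55), (np.float64(0.0), 0.54, -46), (np.float64(0.005), 0.54, -47), (np.float64(0.01), 0.54, -47), (np.float64(0.015), 0.54, -47), (np.float64(0.02), 0.54, -47), (np.float64(0.025), 0.54, -47), (np.float64(0.03), 0.54, -47), (np.float64(0.035), 0.54, -47), (np.float64(0.04), 0.54, -47), (np.float64(0.045), 0.54, -47)]
axis x,z [-9.63724904e-06  9.42967459e-02] r 0.029475270392334267 2777
t 8.0 tcp_f [-2.000e-04  1.090e-02  2.936e-01] F [ 0.4  0.6 -0.5] w 0.0699 slide [0.0221 0.0612 0.1515] yaw 0.0017 z [ 0.     0.002 -1.   ]
```

```bash
python3 -m inch '[{"slide":[0.011,0.03,0],"yaw":0},{"slide":[0.011,0.031,0],"yaw":0},{"slide":[0,0,0.01],"yaw":0},{"slide":[0,0,0.01],"yaw":0},{"slide":[0,0,0.01],"yaw":0},{"slide":[0,0,0.01],"yaw":0},{"slide":[0,0,0.01],"yaw":0},{"slide":[0,0,0.01],"yaw":0},{"slide":[0,0,0],"yaw":0},{"slide":[0,0,0],"yaw":0}]' 1 10
python3 -m inch '[{"slide":[0,0,0],"yaw":0},{"slide":[0,0,0.02],"yaw":0},{"slide":[0,0,0.02],"yaw":0},{"slide":[0,0,0.02],"yaw":0},{"slide":[0,0,0.02],"yaw":0},{"slide":[0,0,0.01],"yaw":0},{"slide":[0,0,0],"yaw":0},{"slide":[0,0,0],"yaw":0}]'
python3 - <<'E'
from h import *
plan([-0.028,-0.05,0.142])
s=vision.snapshot("wrist"); cv2.imwrite("pics/w3.png",s["pixels"]); line(s)
E
```

```text
time: 9.0
tool_pos: [0.5824, -0.1826, 0.2335]
eef_rot: [0.998, -0.059, -0.0, -0.0]
force: [-0.2, -0.7, 0.4]
width: 0.0006
gripper_force: 0.0
time: 9.8
tool_pos: [0.5831, -0.1829, 0.1446]
eef_rot: [0.998, -0.059, 0.001, 0.0]
force: [0.2, 0.1, 0.2]
width: 0.0003
gripper_force: 0.0
t 9.8 tcp_f [ 0.0224 -0.0521  0.1446] F [0.2 0.1 0.2] w 0.0003 slide [-0.0504 -0.0021  0.0025] yaw -0.0003 z [ 0.002 -0.    -1.   ]
line 0.55 [(np.float64(-0.015), 0.57, -56), (np.float64(-0.01), 0.56, -57), (np.float64(-0.005), 0.56, -57), (np.float64(0.0), 0.56, -57), (np.float64(0.005), 0.56, -57), (np.float64(0.01), 0.56, -57), (np.float64(0.015), 0.55, -67), (np.float64(0.02), 0.55, -101), (np.float64(0.025), 0.55, -101), (np.float64(0.03), 0.55, -102), (np.float64(0.035), 0.55, -101), (np.float64(0.04), 0.55, -101), (np.float64(0.045), 0.55, -101)]
```

View pics/w3.png

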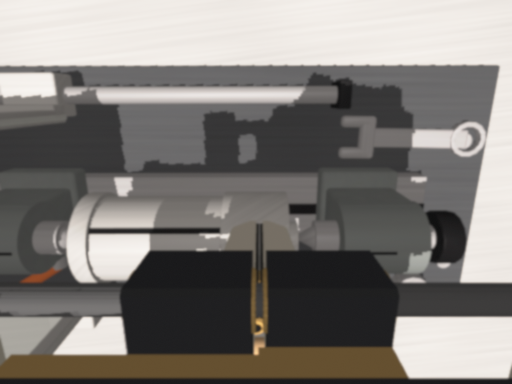

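The closed fingers sit on the far side of the port, and the index line is visible at row 231 (columns 90–220), so I can track it while pushing.

```bash
python3 -m inch '[{"slide":[-0.006,0,0.002],"yaw":0},{"slide":[-0.006,0,0],"yaw":0},{"slide":[-0.005,0,0],"yaw":0},{"slide":[-0.005,0,0],"yaw":0},{"slide":[-0.005,0,0],"yaw":0},{"slide":[-0.005,0,0],"yaw":0},{"slide":[-0.005,0,0],"yaw":0},{"slide":[-0.005,0,0],"yaw":0},{"slide":[0,0,0],"yaw":0},{"slide":[0,0,0],"yaw":0}]'
python3 - <<'E'
from h import *
plan([-0.035,-0.05,0.142])
s=vision.snapshot("wrist"); cv2.imwrite("pics/w4.png",s["pixels"]); line(s)
E
```

```text
time: 10.85
tool_pos: [0.54, -0.1777, 0.1416]
eef_rot: [0.998, -0.059, -0.001, -0.0]
force: [0.0, -0.5, -0.5]
width: 0.0006
gripper_force: 0.0
t 10.85 tcp_f [-0.021  -0.052   0.1416] F [ 0.  -0.5 -0.5] w 0.0006 slide [-0.014  -0.002  -0.0004] yaw -0.0002 z [-0.001  0.    -1.   ]
line 0.15 [(np.float64(-0.015), 0.16, -84), (np.float64(-0.01), 0.15, -59), (np.float64(-0.005), 0.15, -59), (np.float64(0.0), 0.15, -59), (np.float64(0.005), 0.15, -60), (np.float64(0.01), 0.15, -60), (np.float64(0.015), 0.15, -60), (np.float64(0.02), 0.15, -105), (np.float64(0.025), 0.15, -107), (np.float64(0.03), 0.15, -106), (np.float64(0.035), 0.15, -106), (np.float64(0.04), 0.15, -105), (np.float64(0.045), 0.15, -106)]
```

```bash
python3 -m inch '[{"slide":[-0.004,0,0],"yaw":0},{"slide":[-0.004,0,0],"yaw":0},{"slide":[-0.003,0,0],"yaw":0},{"slide":[0,0,0],"yaw":0},{"slide":[0,0,0],"yaw":0}]'
python3 - <<'E'
from h import *
plan([-0.035,-0.05,0.142])
s=vision.snapshot("wrist"); line(s)
E
```

```text
time: 11.4
tool_pos: [0.5292, -0.1764, 0.1416]
eef_rot: [0.998, -0.059, -0.0, -0.0]
force: [-0.7, -0.3, 0.4]
width: 0.0005
gripper_force: 0.2
t 11.4 tcp_f [-0.0319 -0.052   0.1416] F [-0.7 -0.3  0.4] w 0.0005 slide [-0.0031 -0.002  -0.0004] yaw -0.0003 z [-0.001  0.    -1.   ]
line 0.02 [(np.float64(-0.015), 0.03, -92), (np.float64(-0.01), 0.02, -60), (np.float64(-0.005), 0.02, -60), (np.float64(0.0), 0.02, -60), (np.float64(0.005), 0.02, -61), (np.float64(0.01), 0.02, -61), (np.float64(0.015), 0.02, -61), (np.float64(0.02), 0.02, -106), (np.float64(0.025), 0.02, -109), (np.float64(0.03), 0.02, -106), (np.float64(0.035), 0.01, -107), (np.float64(0.04), 0.02, -110), (np.float64(0.045), 0.01, -108)]
```

```bash
python3 -m inch '[{"slide":[-0.001,0,0],"yaw":0},{"slide":[0,0,0],"yaw":0},{"slide":[0.005,0,0],"yaw":0},{"slide":[0.01,0,-0.01],"yaw":0},{"slide":[0.01,0,-0.04],"yaw":0},{"slide":[0.005,-0.01,-0.05],"yaw":0},{"slide":[0,-0.02,-0.05],"yaw":0},{"slide":[0,-0.03,0],"yaw":0},{"slide":[0,0,0],"yaw":0},{"slide":[0,0,0],"yaw":0}]'
python3 - <<'E'
from h import *
plan([-0.0007,0.198,0.30])
def chk(s):
    line(s); P=(pts(s)-O)@F
    q=P[(abs(P[...,1]-.02)<.03)&(P[...,2]>.10)&(P[...,2]<.14)&(abs(P[...,0])<.035)]
    A=np.c_[2*q[:,[0,2]],np.ones(len(q))]; x=np.linalg.lstsq(A,(q[:,[0,2]]**2).sum(1),rcond=None)[0]; print("axis",x[:2].round(4),len(q))
    P=P.reshape(-1,3);g=cv2.cvtColor(s["pixels"],cv2.COLOR_BGR2HSV).reshape(-1,3)
    b=P[(g[:,0]>12)&(g[:,0]<32)&(g[:,1]>80)&(P[:,2]>.11)&(P[:,2]<.18)&(abs(P[:,1]+.048)<.02)]
    print("brass",len(b),np.percentile(b,[5,50,95],axis=0).round(4) if len(b) else "")
s=vision.snapshot("wrist"); cv2.imwrite("pics/w5.png",s["pixels"]); chk(s)
chk(vision.snapshot("side"))
E
```

```text
time: 12.45
tool_pos: [0.565, -0.1213, 0.2864]
eef_rot: [0.998, -0.058, -0.001, 0.0]
force: [-0.4, -0.2, -0.9]
width: 0.0006
gripper_force: 0.0
t 12.45 tcp_f [-0.0028  0.0069  0.2864] F [-0.4 -0.2 -0.9] w 0.0006 slide [ 0.0024 -0.191  -0.0136] yaw 0.0017 z [-0.001  0.    -1.   ]
line 0.0 [(np.float64(-0.015), 0.01, -50), (np.float64(-0.01), 0.01, -60), (np.float64(-0.005), -0.01, -83), (np.float64(0.0), -0.01, -76), (np.float64(0.005), 0.0, -86), (np.float64(0.01), -0.01, -85), (np.float64(0.015), -0.02, -76), (np.float64(0.02), 0.0, -72), (np.float64(0.025), 0.0, -69), (np.float64(0.03), 0.01, -60), (np.float64(0.035), 0.01, -57), (np.float64(0.04), 0.01, -52), (np.float64(0.045), 0.01, -50)]
axis [-0.0001  0.0945] 2932
brass 496 [[-0.0513 -0.0579  0.1276]
 [-0.0373 -0.0489  0.1343]
 [-0.0259 -0.0413  0.1446]]
line -0.06 [(np.float64(-0.015), -0.07, -20), (np.float64(-0.01), -0.07, -21), (np.float64(-0.005), -0.06, -24), (np.float64(0.0), -0.04, -25), (np.float64(0.005), -0.05, -22), (np.float64(0.01), -0.06, -26), (np.float64(0.015), -0.04, -29), (np.float64(0.02), -0.02, -30), (np.float64(0.025), -0.02, -28), (np.float64(0.03), -0.06, -28), (np.float64(0.035), -0.06, -27), (np.float64(0.04), -0.05, -23), (np.float64(0.045), -0.06, -26)]
axis [-0.0008  0.0976] 280
brass 66 [[-0.0543 -0.0633  0.1218]
 [-0.0401 -0.0561  0.1339]
 [-0.0276 -0.0486  0.1449]]
```

View pics/w5.png

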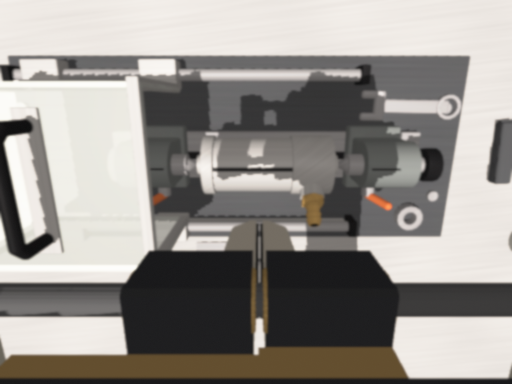

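The view shows the index line along the barrel's crest (row 168) and the port at (314,208) towards the robot; the wrist camera measures about 0.00 rad. Now I'll shut the guard.

```bash
python3 -m inch '[{"slide":[0.002,-0.04,0],"yaw":0},{"slide":[0,-0.04,0],"yaw":0},{"slide":[0,-0.04,0],"yaw":0},{"slide":[0,-0.04,0],"yaw":0},{"slide":[0,-0.031,0],"yaw":0},{"slide":[0,0,0],"yaw":0},{"slide":[0,0,0.02],"yaw":0},{"slide":[0,0,0.03],"yaw":0},{"slide":[0,0,0.025],"yaw":0},{"slide":[0,0,0.008],"yaw":0}]' -0.5
python3 -m inch '[{"slide":[0,0,0],"yaw":0},{"slide":[0,0,0],"yaw":0},{"slide":[0,0,0],"yaw":0},{"slide":[0,0,0],"yaw":0},{"slide":[0,0,0],"yaw":0},{"slide":[0,0,0],"yaw":0},{"slide":[0,0,0],"yaw":0},{"slide":[0,0,0],"yaw":0},{"slide":[0,0,0],"yaw":0},{"slide":[0,0,0],"yaw":0}]' 1 20
python3 -c "
from h import *
plan([-0.001,-0.0014,0.20])"
```

```text
time: 13.55
tool_pos: [0.5878, 0.0646, 0.2005]
eef_rot: [0.998, -0.061, -0.003, 0.001]
force: [-0.3, -0.3, 0.5]
width: 0.0694
gripper_force: 0.0
time: 14.55
tool_pos: [0.5899, 0.0682, 0.204]
eef_rot: [0.998, -0.059, 0.0, -0.0]
force: [0.0, 2.2, 0.8]
width: 0.0113
gripper_force: 20.0
t 14.55 tcp_f [-0.0004  0.198   0.204 ] F [0.  2.2 0.8] w 0.0113 slide [-0.0006  0.1994  0.0038] yaw 0.0003 z [ 0.     0.001 -1.   ]
```

```bash
python3 -m inch '[{"slide":[0,0.01,0],"yaw":0},{"slide":[0,0.02,0],"yaw":0},{"slide":[0,0.02,0],"yaw":0},{"slide":[0,0.025,0],"yaw":0},{"slide":[0,0.025,0],"yaw":0},{"slide":[0,0.025,0],"yaw":0},{"slide":[0,0.025,0],"yaw":0},{"slide":[0,0.02,0],"yaw":0},{"slide":[0,0.01,0],"yaw":0},{"slide":[0,0.006,0],"yaw":0}]'
python3 -m inch '[{"slide":[0,0.004,0],"yaw":0},{"slide":[0,0.003,0],"yaw":0},{"slide":[0,0.003,0],"yaw":0},{"slide":[0,0.003,0],"yaw":0},{"slide":[0,0.002,0],"yaw":0},{"slide":[0,0,0],"yaw":0},{"slide":[0,0,0],"yaw":0}]'
python3 -c "
from h import *
plan([-0.001,-0.0014,0.20])"
```

```text
time: 15.55
tool_pos: [0.5682, -0.1173, 0.204]
eef_rot: [0.998, -0.059, 0.001, -0.001]
force: [2.1, 2.9, 0.7]
width: 0.0115
gripper_force: 20.0
time: 16.25
tool_pos: [0.5667, -0.13, 0.204]
eef_rot: [0.998, -0.058, 0.0, -0.001]
force: [1.5, 5.1, 0.2]
width: 0.0111
gripper_force: 20.0
t 16.25 tcp_f [-1.00e-04 -1.50e-03  2.04e-01] F [1.5 5.1 0.2] w 0.0111 slide [-0.0009 -0.0001  0.004 ] yaw 0.0016 z [ 0.001  0.003 -1.   ]
```

```bash
python3 -m inch '[{"slide":[0,0.002,0],"yaw":0},{"slide":[0,0.002,0],"yaw":0},{"slide":[0,0,0],"yaw":0},{"slide":[0,0,0],"yaw":0}]'
python3 -m inch '[{"slide":[0,-0.004,0],"yaw":0},{"slide":[0,0,0],"yaw":0},{"slide":[0,0,0],"yaw":0},{"slide":[0,0,0],"yaw":0},{"slide":[0,0,0],"yaw":0},{"slide":[0,0,-0.02],"yaw":0},{"slide":[0,0,-0.03],"yaw":0},{"slide":[0,0,-0.04],"yaw":0},{"slide":[0,0,0],"yaw":0},{"slide":[0,0,0],"yaw":0}]' -0.5
python3 - <<'E'
from h import *
plan([0,0,0.3])
s=vision.snapshot("wrist"); cv2.imwrite("pics/w6.png",s["pixels"]); line(s)
E
```

```text
time: 16.65
tool_pos: [0.5667, -0.1299, 0.204]
eef_rot: [0.998, -0.057, 0.0, -0.004]
force: [3.2, 10.1, 1.6]
width: 0.0114
gripper_force: 20.0
time: 17.65
tool_pos: [0.5663, -0.1326, 0.2948]
eef_rot: [0.998, -0.059, 0.001, 0.0]
force: [-0.5, -0.8, -0.5]
width: 0.0695
gripper_force: 0.0
t 17.65 tcp_f [-2.000e-04 -4.200e-03  2.948e-01] F [-0.5 -0.8 -0.5] w 0.0695 slide [ 0.0003 -0.0042 -0.0052] yaw -0.0008 z [ 0.002 -0.001 -1.   ]
line 0.0 [(np.float64(-0.015), 0.01, -10), (np.float64(-0.01), -0.9, -1), (np.float64(-0.005), -0.17, 0), (np.float64(0.0), 0.69, -1), (np.float64(0.005), -0.65, -1), (np.float64(0.01), -0.9, -2), (np.float64(0.015), 0.0, -12), (np.float64(0.02), 0.01, -12), (np.float64(0.025), 0.0, -12), (np.float64(0.03), 0.0, -12), (np.float64(0.035), 0.0, -12), (np.float64(0.04), 0.0, -11), (np.float64(0.045), 0.0, -11)]
```

View pics/w6.png

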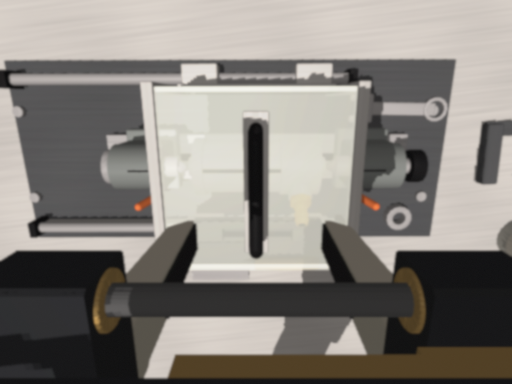

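The guard is shut over the barrel, with the handle at column 256 and the line on the crest at row 170. The arm is clear and the line still measures 0.00, so I'm handing in.

```bash
python3 -c "
from plant import arm
print(arm.hand_in())"
```

```text
the job is handed in; nothing more can be done
None
```

The job is handed in: I slid the guard fully open, turned the barrel until its index line faced up (wrist camera 0.00 rad; the less accurate side view read -0.06), and slid the guard shut to its stop in 17.7 s; the hand-in returned no verdict.

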